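# Hook a spring-return rule on the lip, draw it back to the setting pin and lock it

## Task

Take the black spring-return rule to the measuring board, hook the end of its blade over the board's steel lip and back the case away along the board, pulling the blade out against its spring, until the front of the case is level with the tip of the setting pin. Then press the lock key on top fully down and let go, leaving the rule lying flat on the board, square to the lip, still hooked and locked at that length. Set the rule down softly, by feel, and never bear down hard on it. Leave the blue carton, the red carton and the pen where they are.

Things in the scene. Friction and masses are not known exactly. Their poses are not given: they have to be found in the camera images.
- board: Measuring board, plywood plate 160 (x) x 280 (y) x 8 mm fixed on the table; origin at the centre of its underside. At its +y end stands a steel lip across the board, 120 mm wide, 4 mm thick, its outer face at y = +140 mm (flush with the board's end), its top 17 mm above the table (9 mm above the board).
- lip_top (a point): Middle of the top outer edge of the steel lip: the edge the hook has to be pulled against.
- pointer: Setting pin: aluminium clamp block 20 x 20 x 20 mm fixed on the board's +x side, with a thin steel pin pointing to -x (towards the board's middle line). Origin under the pin's root; same axes as the board. It stands 65 to 105 mm (along y) from the outer face of the lip.
- pin_tip (a point): Tip of the setting pin, 50 mm to the side (+x) of the board's middle line, 9 mm above the board. The front of the case must come level with it along the board's y.
- rule: Loose black spring-return rule, 0.4 kg: case 34 (x) x 130 (y) x 46 mm (z), flat rubber foot, origin at the centre of its underside, z up. Flat sides at x = +-17 mm to grip. The blade, a rigid strip 18 mm wide, leaves the front face (y = +65 mm) 12 to 13.4 mm above the foot. Let go gently on the board, the foot's grip holds the case against the spring even before locking.
- nose (a point): Foot of the case's front face, on the rule's middle line (rule's x = 0, y = +65, z = 0 mm). The foot meets the board flat: approach the last millimetres slowly (about 15 mm/s) and stop at first touch.
- hook_tip (a point): Lower end of the inner face of the hook on the blade's end (20 mm wide, 2.5 mm thick), 3 mm above foot level and, with the blade in, 20 mm ahead of the case's front. With the case flat on the board the blade passes 3 mm over the lip and the hook reaches 6 mm below the lip's top; with the case 6 mm or more too high the hook misses.
- blade (a joint): How far the blade is pulled out, m: 0 in, 0.095 at its end stop. Its spring pulls it in with 1.4 to 1.8 N.
- lock_key (a joint): How far the lock key is pressed, m: 0 up, about 0.004 to 0.0048 fully down (a brake then bears on the blade). Needs about 5 N, has no spring, stays where it is left; press to a firm stop, 10 to 20 N. Grey key 22 x 24 mm on top of the case, its centre 38 mm ahead of the case's middle, its top 55 mm above the foot when up.
- blue_carton: Bystander: blue carton 61 x 73 x 88 mm, origin under its centre.
- red_carton: Bystander: red carton 71 x 71 x 104 mm, origin under its centre.
- pen: Bystander: blue marker pen 127 mm long, lying on the table.
Not all that is in view belongs to the job. There is more than one size of the rule; the job needs the smaller.

How it is judged (in metres and radians):
On the way, in this order (a step that is already met when the one before it is completed fails the run):
1. the hook is behind the lip and the blade is being drawn out by it, lock key still up (value of joint blade above 0.008 m and value of joint lock_key below 0.002 m and z of hook_tip in the frame of lip_top below -0.002 m and y of hook_tip in the frame of lip_top between -0.003 and 0.005 m), for 0.1 s.
2. the case is drawn back level with the pin (within 6 mm), still hooked, before the key is pressed (y of nose in the frame of pin_tip between -0.006 and 0.006 m and value of joint blade above 0.03 m and value of joint lock_key below 0.002 m and z of hook_tip in the frame of lip_top below -0.002 m and y of hook_tip in the frame of lip_top between -0.003 and 0.005 m), for 0.2 s.
At the end, for the whole second after the job is handed in: The lock key is down (over 3.7 mm), the front of the case is within 6 mm of the pin tip along the board, the hook hangs behind the lip (at least 2 mm below its top, within 5 mm of its outer face), the rule lies flat on the board within 0.12 rad of square and at rest (value of joint lock_key above 0.0037 m and value of joint blade above 0.03 m and y of nose in the frame of pin_tip between -0.006 and 0.006 m and z of hook_tip in the frame of lip_top below -0.002 m and y of hook_tip in the frame of lip_top between -0.003 and 0.005 m and angle between the y axis of rule and the y axis of board, either way round below 0.12 rad and angle between rule's own z axis and vertical below 0.06 rad and linear speed of rule below 0.01 m/s and contact force between rule and board above 1 N); the robot touches nothing.
It fails at once if a bystander (blue carton, red carton or pen) is moved more than 25 mm (distance of any of blue_carton, red_carton, pen from where it was at the start of the episode above 0.025 m).
It fails at once if the rule is pressed on the board with over 80 N (contact force between rule and board above 80 N).
It also fails if it takes over 54 s, if anything falls off the work surface, if the arm or the gripper's body presses on something with over 40 N, if the wrist force passes 120 N, or if a joint passes its speed limit or range.

## Robot

A 6-joint arm with a two-finger parallel gripper is mounted at the origin on the work surface; the furniture and walls round the work are solid. World frame = base frame: x ahead of the robot, y to its left, z up, the work surface at z = 0. Lengths are in mm, angles in rad, forces in N, time in s.
With the tool pointing down it reaches from about 350 to 975 mm from the base axis. Payload 7.1 kg.
Tool frame: the origin (TCP) lies at the very end of the fingers, on their centre line; the grasp point (between the pads) lies 19 mm behind it; z points along the fingers, y is the line along which they close (so a half turn about z gives the same grasp; the last joint's range is limited). The gripper opens to 88 mm and grips with 3 to 60 N. Pads are 20 mm wide; open, the fingers measure 115 mm over their backs; the gripper's body (75 mm by 178 mm) begins 61 mm behind the grasp point.
Start: joints at [-0.019, 0.423, 1.63, -0, 1.089, -0.019], TCP at [624.984, 0.026, 222.675] pointing down, gripper open.
Joint ranges: [-3, 3], [-0.9, 2.11], [0.09, 2.58], [-1.31, 4.45], [0.11, 2.69], [-2.54, 2.54]. Speed limits (rad/s): [2.39, 2.39, 3.01, 3.14, 3.14, 3.14].

## Interface

Orientations are given as a rotation vector (axis times angle).
In Python, from workcell import sensors, imaging, close_job gives the robot as it stands. The module is installed in compiled form; this text tells all that it offers.
- The arm moves only by the tool servo_tool, never from a script. Its argument "steps" is a list of rows, each a list of 3 entries, a list of its own where there are three numbers: the shift along the world's x, y, z in m, then the turn, a rotation vector about the world's x, y, z in degrees, then the opening, from -1 (shut) to 1 (fully open). A call has exactly 8 rows; each row shifts and turns the commanded pose from where the row before left it; what a row does not reach is not made up. A row lasts 1/12 s, in which the tool goes at most 41.7 mm and 7.16 degrees, less where a joint would pass 70% of its speed; a pose out of reach is approached as far as the arm can. A call is refused whole if a number of a shift passes 0.0417 or a number of a turn 7.16, either way. A call with a gripper value outside its range is refused whole. The fingers move at their own pace and stop on an object; the grip force is fixed at half the most. Time passes only in rows, so rows that do not move let the fingers close, or fill a call up. It gives the time, the measured TCP pose, the force, the opening and the grip force at its end, in the units of the state.
- sensors.get_obs(): the state, without advancing time (a new reading comes with each control period).
- imaging.get_image(name): name is "scene" or "side" or "wrist"; returns a dict with "color" (400x640x3 uint8, blue, green, red), "range_z" (400x640 float32, mm along the optical axis (not along the pixel's ray), 0 where there is no reading), "vertical_fov" (degrees; the focal length in pixels is half the picture's height over the tangent of half this angle, whatever the lens; pixels are square), "cx", "cy" (the principal point, pixels), "rvec" (rotation vector, rad) and "tvec" (3), from world to camera coordinates, as OpenCV has them; the wrist camera has in their place "tool_from_camera" (4x4, takes a point from camera to tool coordinates, whose origin is the TCP and whose axes are the flange's). Camera axes: x right, y down, z forward; pixel columns grow to the right and rows downward; lengths in mm; the calibration is good to about 2 mm. A picture is of the moment at which its call begins: read the wrist's pose just before it.
- close_job(): hands the job in; it is judged then, once.
The state is a dict: "t": time; "qpos": joint angles; "qvel": joint speeds; "joint_torque": joint torques, N m; "ee_pos": TCP position; "orientation": TCP orientation; "ft_force": force on the tool from outside, world axes, zero at the start; "moment": the same for the moment, N m; "width": finger opening in mm; "grasp_force": force on a finger pad.
Only numpy, scipy, OpenCV 4.12 (cv2) and the standard library are available. Lean on these libraries where they do the work, as an engineer would, in place of code of your own. Each camera call takes 0.05 s, during which the arm holds its last target. There are 200 camera calls.

## Working session

There is one attempt and no reset: what is moved stays moved. The work goes in short steps, Python scripts to look and compute and a tool call to move; the robot and the scene stay as the last step left them, time stands still between calls to the robot, and variables do not carry over. Pictures are saved under pics/ and viewed, at most 10 in all, crops included, and the job is handed in when it is done.

Besides the shell and the picture viewer there is one more tool, called after "Emit:" by a JSON object that holds its "name" and its "arguments", one argument or row to a line. servo_tool: Moves the arm, as the interface text tells. Its arguments: {"type":"object","properties":{"steps":{"type":"array"}},"required":["steps"]}

```bash
mkdir -p pics; cat > h.py <<'E'
import numpy as np, cv2
from workcell import sensors, imaging
def cam(name):
    o=sensors.get_obs(); d=imaging.get_image(name); h=d["color"].shape[0]
    f=h/2/np.tan(np.radians(d["vertical_fov"])/2)
    K=np.array([[f,0,d["cx"]],[0,f,d["cy"]],[0,0,1]])
    if "rvec" in d:
        R=cv2.Rodrigues(np.array(d["rvec"],float))[0]; t=np.array(d["tvec"],float).ravel()
        Rw,tw=R.T,-R.T@t
    else:
        T=np.array(d["tool_from_camera"]); Rt=cv2.Rodrigues(np.array(o["orientation"],float))[0]
        Rw=Rt@T[:3,:3]; tw=Rt@T[:3,3]+np.array(o["ee_pos"])
    return d,K,Rw,tw
def pts(d,K,Rw,tw):
    z=d["range_z"].astype(float); v,u=np.mgrid[:z.shape[0],:z.shape[1]]
    c=np.stack([(u-K[0,2])/K[0,0]*z,(v-K[1,2])/K[1,1]*z,z],-1)
    return c@Rw.T+tw, z>0
def save(name,tag):
    d,K,Rw,tw=cam(name); P,ok=pts(d,K,Rw,tw)
    np.savez(f"pics/{tag}.npz",P=P,ok=ok,c=d["color"],K=K,Rw=Rw,tw=tw); cv2.imwrite(f"pics/{tag}.png",d["color"]); return P,ok,d["color"]
E
python3 - <<'E'
from h import *
for n in("scene","side","wrist"):
    P,ok,c=save(n,n+"0")
    z=np.load(f"pics/{n}0.npz"); print(n,z["tw"].round(),z["Rw"][:,2].round(2),ok.mean())
print(sensors.get_obs())
a=cv2.imread("pics/scene0.png");b=cv2.imread("pics/side0.png")
E
```

```text
scene [-158. -910.  808.] [ 0.51  0.67 -0.54] 0.89645703125
side [483. 754. 731.] [ 0.04 -0.73 -0.68] 0.973609375
wrist [626.  80. 384.] [-0.   -0.29 -0.96] 0.995875
{'t': 0.15, 'qpos': array([-1.89992514e-02,  4.23672224e-01,  1.63048797e+00, -3.62220317e-05,
        1.08862383e+00, -1.90208620e-02]), 'qvel': array([ 0.00083748, -0.00162806, -0.00119957,  0.00089923, -0.00123201,
        0.00082524]), 'joint_torque': array([ 9.52650989e-04, -5.44981134e+01, -2.73919362e+01,  6.45430083e-02,
        2.04369903e-02, -3.19723256e-05]), 'ee_pos': array([6.24570012e+02, 2.44184045e-02, 2.22086361e+02]), 'orientation': array([-2.22080743e+00, -2.22089277e+00,  1.33384245e-03]), 'ft_force': array([-0.44250554, -0.27986821,  0.05174268]), 'moment': array([ 0.02807701, -0.02044804, -0.09385277]), 'grasp_force': 0.0, 'width': 87.6010409316009}
```

View pics/scene0.png

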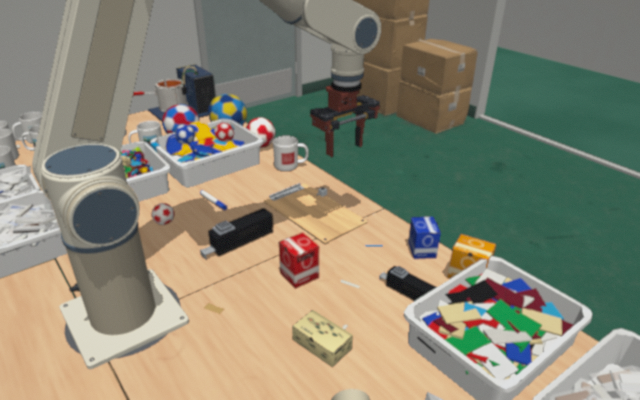

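View pics/side0.png

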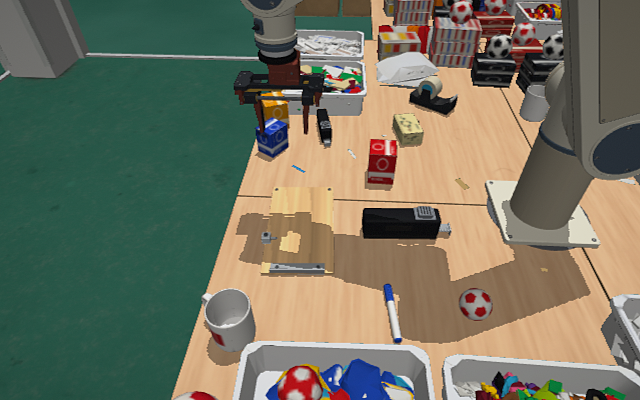

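The side view shows the board with its lip at (297,268) and its clamp block at (267,237). One black rule is at (405,222). A second, apparently smaller one is at (323,127), beside the blue carton. Next I'll measure both.

```bash
python3 - <<'E'
from h import *
for n in("scene","side"):
    z=np.load(f"pics/{n}0.npz");P,ok,c=z["P"],z["ok"],z["c"].astype(int)
    X,Y,Z=P[...,0],P[...,1],P[...,2]
    m=ok&(c.max(-1)<70)&(Z>15)&(Z<90)&(X>250)&(X<950)&(abs(Y)<600)
    k,l,s,cen=cv2.connectedComponentsWithStats(m.astype(np.uint8))
    for i in range(1,k):
        if s[i,4]<60: continue
        q=P[l==i]; t=q[(q[:,2]>np.percentile(q[:,2],90)-6)]
        r=cv2.minAreaRect(q[:,:2].astype(np.float32)); r2=cv2.minAreaRect(t[:,:2].astype(np.float32))
        print(n,s[i],"zmax",np.percentile(q[:,2],[50,95]).round(),"rect",np.round(r[0]),np.round(r[1]),round(r[2],1),"top",np.round(r2[0]),np.round(r2[1]),round(r2[2],1))
z=np.load("pics/side0.npz")
for u,v in [(297,268),(268,270),(326,270),(267,237),(274,187),(333,187),(262,274),(331,274),(323,145),(272,140),(382,160),(320,110)]: print((u,v),z["P"][v,u].round(1))
c=z["c"];a=cv2.resize(c[80:180,230:350],(720,600),interpolation=cv2.INTER_CUBIC)
b=cv2.resize(c[175:285,230:350],(654,600),interpolation=cv2.INTER_CUBIC)
cv2.imwrite("pics/c1.png",cv2.resize(np.hstack([a,b]),(800,350)))
E
```

```text
scene [ 209  209   64   44 1316] zmax [50. 64.] rect [349.  82.] [177.  47.] 3.3 top [348.  82.] [174.  47.] 3.5
scene [387 271  47  28 608] zmax [41. 48.] rect [ 552. -327.] [ 32. 110.] 11.3 top [ 553. -328.] [ 31. 108.] 11.6
scene [447 284  48  19 461] zmax [82. 89.] rect [ 584. -469.] [45. 92.] 70.4 top [ 599. -477.] [42. 56.] 12.9
side [410  89   8  13  70] zmax [29. 36.] rect [ 262. -539.] [51. 24.] 88.2 top [ 260. -544.] [43. 21.] 84.1
side [317 109  15  31 262] zmax [45. 49.] rect [ 560. -330.] [ 31. 130.] 11.1 top [ 560. -331.] [ 30. 129.] 11.6
side [ 362  208   79   28 1836] zmax [57. 65.] rect [354.  87.] [174.  49.] 2.8 top [354.  87.] [174.  49.] 3.4
(297, 268) [582.6 212.5  10.5]
(268, 270) [645.1 220.9   9.7]
(326, 270) [519.2 213.5   9.6]
(267, 237) [659.2 140.5  25.8]
(274, 187) [674.5 -50.9   8.9]
(333, 187) [517.5 -61.7   7.3]
(262, 274) [658.  226.9   2.5]
(331, 274) [508.  217.2   1. ]
(323, 145) [ 5.577e+02 -2.611e+02 -3.000e-01]
(272, 140) [ 697.  -189.8   62.4]
(382, 160) [392.6 -89.5  82.3]
(320, 110) [ 575.6 -389.7   43.8]
```

View pics/c1.png

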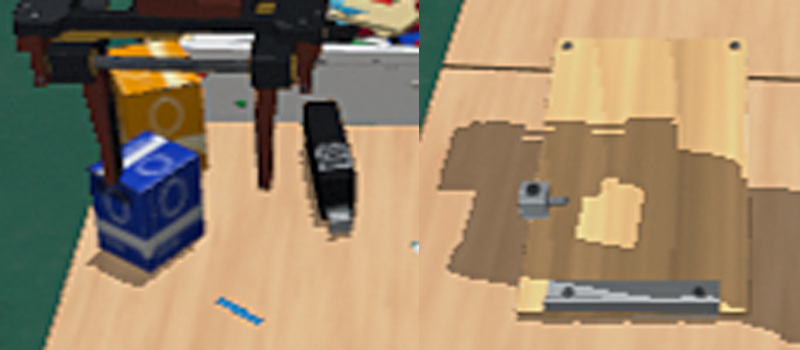

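The smaller rule (130 mm long) lies at about (560,-330). Its front faces the board and its axis is at about 101°. Next, the board in the wrist view.

```bash
python3 - <<'E'
from h import *
z=np.load("pics/wrist0.npz");P=z["P"]
for n in("scene","side"):
    q=np.load(f"pics/{n}0.npz");Q=q["P"];c=q["c"].astype(int)
    o=(c[...,2]>180)&(c[...,1]>110)&(c[...,0]<60)&(Q[...,2]>30)&(Q[...,2]<150)&(Q[...,0]>500)&(Q[...,0]<900)&(Q[...,1]<-100)
    print("orange",n,Q[o].min(0).round(),Q[o].max(0).round(),o.sum())
    b=(c[...,0]>110)&(c[...,2]<70)&(Q[...,2]>30)&(Q[...,2]<150)&(Q[...,0]>500)&(Q[...,1]<-100)
    print("blue",n,np.percentile(Q[b],[2,98],axis=0).round())
E
```

```text
orange scene [ 673. -416.   86.] [ 765. -322.   94.] 263
blue scene [[ 514. -635.   42.]
 [ 728. -199.   86.]]
orange side [ 676. -413.   88.] [ 762. -324.   94.] 112
blue side [[ 518. -640.   74.]
 [ 743. -192.   89.]]
```

View pics/wrist0.png

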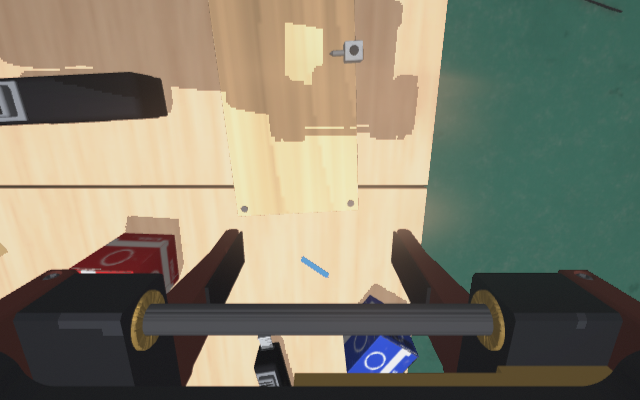

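The wrist view has +y up and shows the pin tip at (331,53), the block at (352,50) and the board's near corners at about (240,213) and (354,207). The lip is out of view, so I'll shift over the board.

Emit:
{"name": "servo_tool", "arguments": {
  "steps": [
    [[-0.003, 0.025, 0], [0, 0, 0], 1],
    [[-0.003, 0.025, 0], [0, 0, 0], 1],
    [[-0.003, 0.025, 0], [0, 0, 0], 1],
    [[-0.003, 0.025, 0], [0, 0, 0], 1],
    [[-0.003, 0.02, 0], [0, 0, 0], 1],
    [[-0.003, 0.02, 0], [0, 0, 0], 1],
    [[0, 0, 0], [0, 0, 0], 1],
    [[0, 0, 0], [0, 0, 0], 1]
  ]
}}

```text
t: 0.82
ee_pos: [606.6, 140.7, 222.4]
orientation: [-2.219, -2.224, 0.001]
ft_force: [0.5, 0.1, -0.8]
width: 87.5
grasp_force: 0.0
```

```bash
python3 - <<'E'
from h import *
P,ok,c=save("wrist","wrist1")
print(sensors.get_obs()["ee_pos"],sensors.get_obs()["orientation"])
E
```

```text
[606.82985181 139.91084823 222.42776025] [ 2.22037645e+00  2.22247616e+00 -9.70824986e-04]
```

View pics/wrist1.png

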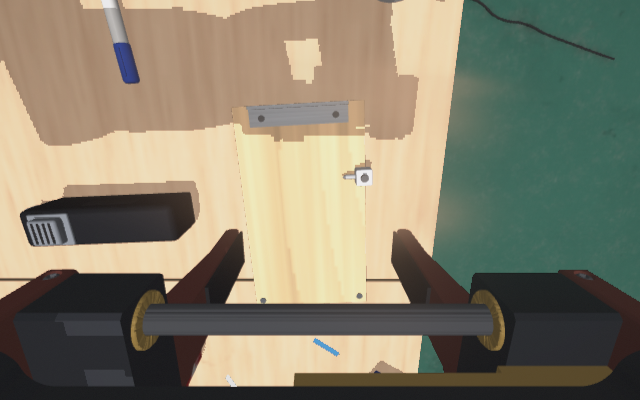

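The lip with its screw strip spans about (248,105)-(348,122), the pin tip is at (344,177), and the block is at (364,177). I'll enlarge this and combine it with depth.

```bash
python3 - <<'E'
from h import *
z=np.load("pics/wrist1.npz");P,c=z["P"],z["c"]
print("lip column profiles")
for u in (262,300,340):
    print(u,[(v,*P[v,u].round(1)) for v in range(96,132,2)])
print("pin row",[(u,*P[177,u].round(1)) for u in range(336,380,3)])
m=(P[...,2]>13.5)&(P[...,2]<21)&(abs(P[...,1]-215)<30)&(abs(P[...,0]-585)<90)
q=P[m];r=cv2.minAreaRect(q[:,:2].astype(np.float32));print("lip",len(q),r, np.polyfit(q[:,0],q[:,1],1))
a=cv2.resize(c[90:195,230:385],None,fx=5,fy=5,interpolation=cv2.INTER_CUBIC);cv2.imwrite("pics/c2.png",a)
E
```

```text
lip column profiles
262 [(96, np.float64(540.3), np.float64(232.8), np.float64(-2.0)), (98, np.float64(540.3), np.float64(230.4), np.float64(-1.0)), (100, np.float64(540.2), np.float64(228.1), np.float64(-0.8)), (102, np.float64(540.3), np.float64(225.8), np.float64(-0.1)), (104, np.float64(540.1), np.float64(223.4), np.float64(-0.4)), (106, np.float64(543.3), np.float64(221.1), np.float64(18.7)), (108, np.float64(543.1), np.float64(218.8), np.float64(17.9)), (110, np.float64(541.3), np.float64(216.5), np.float64(8.5)), (112, np.float64(541.3), np.float64(214.2), np.float64(8.9)), (114, np.float64(540.8), np.float64(211.8), np.float64(7.0)), (116, np.float64(541.2), np.float64(209.6), np.float64(9.9)), (118, np.float64(541.2), np.float64(207.3), np.float64(10.6)), (120, np.float64(541.1), np.float64(204.9), np.float64(10.7)), (122, np.float64(540.4), np.float64(202.5), np.float64(7.6)), (124, np.float64(540.2), np.float64(200.0), np.float64(6.8)), (126, np.float64(540.3), np.float64(197.8), np.float64(8.3)), (128, np.float64(540.1), np.float64(195.3), np.float64(7.7)), (130, np.float
[... 2694 characters left out ...]
.float64(653.5), np.float64(136.9), np.float64(19.3)), (357, np.float64(656.0), np.float64(139.0), np.float64(28.5)), (360, np.float64(659.6), np.float64(139.0), np.float64(28.4)), (363, np.float64(662.8), np.float64(139.8), np.float64(31.7)), (366, np.float64(666.4), np.float64(139.8), np.float64(31.6)), (369, np.float64(670.8), np.float64(138.7), np.float64(27.0)), (372, np.float64(674.1), np.float64(139.1), np.float64(28.6)), (375, np.float64(683.6), np.float64(132.3), np.float64(-1.0)), (378, np.float64(687.5), np.float64(132.4), np.float64(-0.9))]
lip 372 ((583.800048828125, 222.2964324951172), (119.52363586425781, 3.9951794147491455), 3.2397267818450928) [5.63853055e-02 1.89374041e+02]
```

View pics/c2.png

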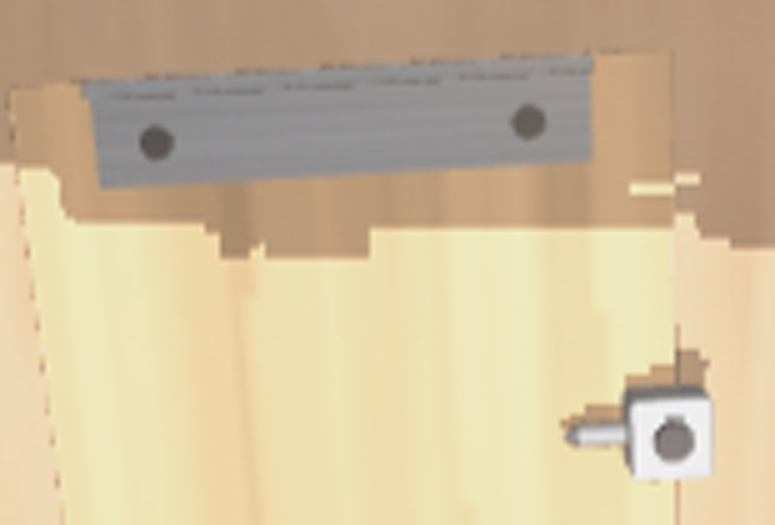

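The lip's outer-face middle is at (583.7,224.3), with a board yaw of 3.24° and a measured lip of 119.5 x 4 mm, which fits. The pin tip is at (639.8,136.8): 51 mm to the side and 90.5 mm from the lip, which also fits. Now over to the small rule.

Emit:
{"name": "servo_tool", "arguments": {
  "steps": [
    [[-0.004, -0.034, 0], [0, 0, 0], 1],
    [[-0.004, -0.04, 0], [0, 0, 1], 1],
    [[-0.004, -0.04, 0], [0, 0, 1], 1],
    [[-0.004, -0.04, 0], [0, 0, 1], 1],
    [[-0.004, -0.04, 0], [0, 0, 1], 1],
    [[-0.004, -0.04, 0], [0, 0, 1], 1],
    [[-0.004, -0.04, 0], [0, 0, 1], 1],
    [[-0.004, -0.04, 0], [0, 0, 1], 1]
  ]
}}

```text
t: 1.53
ee_pos: [573.9, -177.2, 222.7]
orientation: [2.082, 2.352, -0.0]
ft_force: [1.0, -0.4, -0.1]
width: 88.1
grasp_force: 0.0
```

Emit:
{"name": "servo_tool", "arguments": {
  "steps": [
    [[-0.004, -0.04, 0], [0, 0, 1], 1],
    [[-0.004, -0.04, 0], [0, 0, 1], 1],
    [[-0.004, -0.04, 0], [0, 0, 1], 1],
    [[-0.003, -0.03, 0], [0, 0, 1], 1],
    [[0, -0.006, 0], [0, 0, 0], 1],
    [[0, 0, 0], [0, 0, 0], 1],
    [[0, 0, 0], [0, 0, 0], 1],
    [[0, 0, 0], [0, 0, 0], 1]
  ]
}}

```text
t: 2.2
ee_pos: [559.8, -328.9, 222.5]
orientation: [-1.997, -2.424, -0.0]
ft_force: [0.1, 0.6, 0.3]
width: 87.5
grasp_force: 0.0
```

```bash
python3 - <<'E'
from h import *
P,ok,c=save("wrist","wrist2")
o=sensors.get_obs();R=cv2.Rodrigues(o["orientation"])[0];print(o["ee_pos"],"yaw",np.degrees(np.arctan2(R[1,1],R[0,1])))
X,Y,Z=P[...,0],P[...,1],P[...,2]
near=(abs(X-560)<60)&(abs(Y+330)<110)&ok
for lo,hi in((40,49),(20,49),(50,60),(8,20)):
    m=near&(Z>lo)&(Z<hi)
    k,l,s,_=cv2.connectedComponentsWithStats(m.astype(np.uint8))
    if k<2: continue
    i=1+s[1:,4].argmax(); q=P[l==i]; print(lo,hi,s[i],cv2.minAreaRect(q[:,:2].astype(np.float32)),np.median(q[:,2]).round(1))
E
```

```text
[ 559.97483724 -328.64261763  222.60676704] yaw 11.05547340659766
40 49 [ 302  126   31  108 2623] ((561.8248901367188, -333.43359375), (33.946563720703125, 128.0658416748047), 10.961875915527344) 46.1
20 49 [ 302  125   31  109 2652] ((562.1181640625, -333.2120361328125), (34.568660736083984, 128.4032745361328), 10.92686653137207) 46.1
50 60 [308 140  21  23 434] ((555.5934448242188, -296.4563903808594), (22.00787925720215, 23.973499298095703), 10.77403736114502) 55.3
8 20 [309 105  18  20 306] ((547.75048828125, -259.20343017578125), (20.299829483032227, 21.73251724243164), 11.07837963104248) 13.9
```

View pics/wrist2.png

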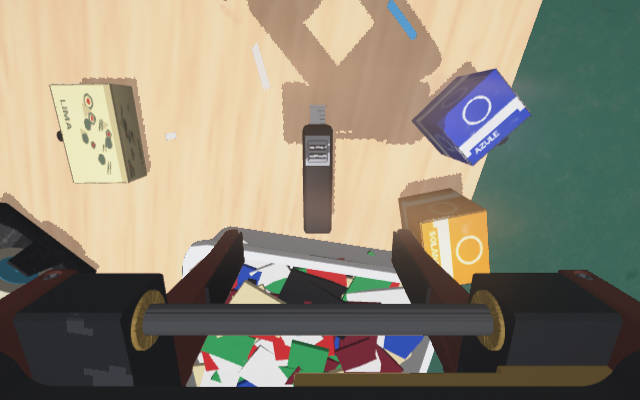

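The rule's centre is at (562.5,-333.5), yaw 10.95°. The body measures 34 x 128 mm, its top is at 46 mm and the key at 55 mm, all as given. I'll descend to grip 10 mm ahead of the centre, clear of the bin behind.

Emit:
{"name": "servo_tool", "arguments": {
  "steps": [
    [[0, 0.002, -0.03], [0, 0, 0], 1],
    [[0, 0.002, -0.035], [0, 0, 0], 1],
    [[0, 0.001, -0.035], [0, 0, 0], 1],
    [[0, 0, -0.035], [0, 0, 0], 1],
    [[0, 0, -0.03], [0, 0, 0], 1],
    [[0, 0, -0.025], [0, 0, 0], 1],
    [[0, 0, -0.013], [0, 0, 0], 1],
    [[0, 0, -0.005], [0, 0, 0], 1]
  ]
}}

```text
t: 2.92
ee_pos: [559.1, -323.0, 12.5]
orientation: [-1.994, -2.423, 0.001]
ft_force: [0.7, 0.0, 0.4]
width: 87.5
grasp_force: 0.0
```

Emit:
{"name": "servo_tool", "arguments": {
  "steps": [
    [[0, 0, 0], [0, 0, 0], 1],
    [[0, 0, 0], [0, 0, 0], -1],
    [[0, 0, 0], [0, 0, 0], -1],
    [[0, 0, 0], [0, 0, 0], -1],
    [[0, 0, 0], [0, 0, 0], -1],
    [[0, 0, 0], [0, 0, 0], -1],
    [[0, 0, 0], [0, 0, 0], -1],
    [[0, 0, 0], [0, 0, 0], -1]
  ]
}}

```text
t: 3.58
ee_pos: [560.0, -325.1, 14.9]
orientation: [1.998, 2.424, 0.0]
ft_force: [-0.3, 0.6, 0.8]
width: 44.2
grasp_force: 0.0
```

Emit:
{"name": "servo_tool", "arguments": {
  "steps": [
    [[0, 0, 0], [0, 0, 0], -1],
    [[0, 0, 0], [0, 0, 0], -1],
    [[0, 0, 0], [0, 0, 0], -1],
    [[0, 0, 0], [0, 0, 0], -1],
    [[0, 0, 0], [0, 0, 0], -1],
    [[0, 0, 0], [0, 0, 0], -1],
    [[0, 0, 0.005], [0, 0, 0], -1],
    [[0, 0, 0.01], [0, 0, 0], -1]
  ]
}}

```text
t: 4.25
ee_pos: [559.2, -324.1, 28.4]
orientation: [-1.997, -2.422, -0.0]
ft_force: [0.3, -0.4, -4.2]
width: 33.7
grasp_force: 30.0
```

Gripped, and the weight shows on the wrist. I'll lift and carry it to above the board.

Emit:
{"name": "servo_tool", "arguments": {
  "steps": [
    [[0, 0, 0.025], [0, 0, 0], -1],
    [[0, 0.005, 0.035], [0, 0, 0], -1],
    [[0, 0.015, 0.03], [0, 0, 0], -1],
    [[0.002, 0.03, 0.01], [0, 0, 0], -1],
    [[0.002, 0.04, 0], [0, 0, -1], -1],
    [[0.002, 0.04, 0], [0, 0, -1], -1],
    [[0.002, 0.04, 0], [0, 0, -1], -1],
    [[0.002, 0.04, 0], [0, 0, -1], -1]
  ]
}}

```text
t: 4.92
ee_pos: [570.1, -113.0, 130.4]
orientation: [2.083, 2.351, 0.002]
ft_force: [0.8, 0.9, -4.0]
width: 34.1
grasp_force: 30.0
```

Emit:
{"name": "servo_tool", "arguments": {
  "steps": [
    [[0.003, 0.04, 0], [0, 0, -1], -1],
    [[0.003, 0.04, 0], [0, 0, -1], -1],
    [[0.003, 0.04, 0], [0, 0, -1], -1],
    [[0.003, 0.04, 0], [0, 0, -0.7], -1],
    [[0.003, 0.04, 0], [0, 0, 0], -1],
    [[0.003, 0.035, 0], [0, 0, 0], -1],
    [[0.001, 0.025, 0], [0, 0, 0], -1],
    [[0, 0.01, 0], [0, 0, 0], -1]
  ]
}}

```text
t: 5.58
ee_pos: [589.3, 159.1, 130.3]
orientation: [2.153, 2.288, 0.003]
ft_force: [0.7, -0.5, -3.7]
width: 34.2
grasp_force: 30.0
```

Emit:
{"name": "servo_tool", "arguments": {
  "steps": [
    [[0, 0, -0.02], [0, 0, 0], -1],
    [[0, 0, -0.025], [0, 0, 0], -1],
    [[0, 0, -0.015], [0, 0, 0], -1],
    [[0, 0, 0], [0, 0, 0], -1],
    [[0, 0, 0], [0, 0, 0], -1],
    [[0, 0, 0], [0, 0, 0], -1],
    [[0, 0, 0], [0, 0, 0], -1],
    [[0, 0, 0], [0, 0, 0], -1]
  ]
}}

```text
t: 6.25
ee_pos: [589.9, 155.0, 71.0]
orientation: [2.156, 2.283, 0.003]
ft_force: [-0.7, -0.1, -4.0]
width: 33.9
grasp_force: 30.0
```

```bash
cat > meas.py <<'E'
from h import *
import sys
P,ok,c=save("wrist",sys.argv[1])
o=sensors.get_obs();R=cv2.Rodrigues(o["orientation"])[0];yaw=np.degrees(np.arctan2(R[1,1],R[0,1]))
e=o["ee_pos"];print(e,"yaw",yaw)
X,Y,Z=P[...,0],P[...,1],P[...,2]; foot=e[2]-14.6
near=(abs(X-e[0])<40)&(abs(Y-e[1])<150)&ok
for nm,lo,hi in(("case",40,49),("key",50,60),("hook",8,20)):
    m=near&(Z>foot+lo)&(Z<foot+hi)
    k,l,s,_=cv2.connectedComponentsWithStats(m.astype(np.uint8))
    for i in range(1,k):
        if s[i,4]<80: continue
        q=P[l==i]; r=cv2.minAreaRect(q[:,:2].astype(np.float32))
        print(nm,np.round(r[0],1),np.round(r[1],1),round(r[2],2),"z-foot",np.median(q[:,2]-foot).round(1),"ymax",np.percentile(q[:,1],99).round(1))
        if nm=="case": print(" z slope/mm along y",np.polyfit(q[:,1],q[:,2],1)[0])
E
python3 meas.py wrist3
```

```text
[589.77288368 155.03708172  70.85827212] yaw 3.2849606486937217
case [590.3 173.9] [52.9 74.9] 2.96 z-foot 46.1 ymax 210.9
 z slope/mm along y -0.002388892118858437
case [594.3 105.6] [34.1 29.2] 2.38 z-foot 46.2 ymax 119.3
 z slope/mm along y 0.019842163709895617
key [589.8 184.7] [22. 24.] 2.73 z-foot 55.2 ymax 196.5
key [572.5 157.7] [ 9.9 23.6] 33.81 z-foot 55.3 ymax 166.2
key [609.7 159.7] [23.4  9.7] 63.5 z-foot 55.1 ymax 168.7
hook [587.6 221.6] [30.7 23.8] 3.46 z-foot 13.9 ymax 233.5
```

View pics/wrist3.png

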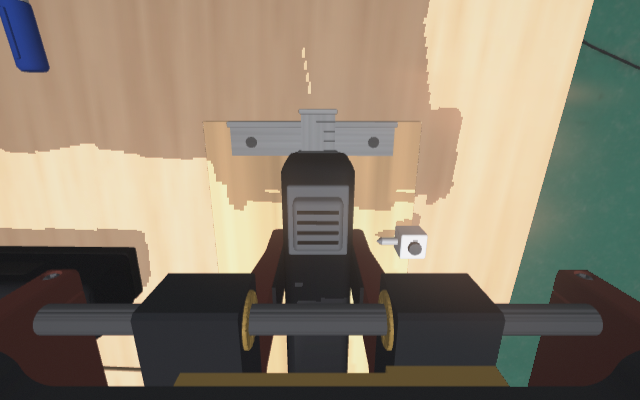

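The held rule is level, with yaw about 3°. The nose is at (588.3,211.5) and the hook's front at y=233.5, about 7 mm past the lip face. In the picture the hook at (318,112) lies beyond the lip at (312,123). I'll re-check the lip and pin from this same view, then descend.

```bash
python3 - <<'E'
from h import *
z=np.load("pics/wrist3.npz");P=z["P"];X,Y,Z=P[...,0],P[...,1],P[...,2]
m=(Z>13.5)&(Z<20)&(abs(Y-222)<12)&(abs(X-584)<80)
k,l,s,_=cv2.connectedComponentsWithStats(m.astype(np.uint8))
for i in range(1,k):
    if s[i,4]>30: q=P[l==i]; print("lip",s[i],cv2.minAreaRect(q[:,:2].astype(np.float32)))
q=P[m];print(np.polyfit(q[:,0],q[:,1],1), np.percentile(Y[m]-.0566*(X[m]-583.7),[3,97]),X[m].min(),X[m].max())
m=(Z>14)&(Z<23)&(abs(Y-137)<10)&(X>630)&(X<655);q=P[m];print("pin",q.min(0),q.max(0),np.median(q,0))
E
```

```text
lip [227 122  74   6 442] ((549.834716796875, 220.51600646972656), (51.54048538208008, 3.5560317039489746), 3.3079051971435547)
lip [335 122  63   6 376] ((621.6371459960938, 224.6413116455078), (43.52442169189453, 3.5635128021240234), 3.323246717453003)
[5.77052889e-02 1.88808393e+02] [220.73134954 224.23743884] 524.2083981987014 643.3818180227864
pin [639.24301943 129.95221606  14.25203391] [654.96478177 146.76728384  22.56101972] [649.61022791 138.5763544   19.69190011]
```

Emit:
{"name": "servo_tool", "arguments": {
  "steps": [
    [[-0.0035, 0, -0.008], [0, 0, 0], -1],
    [[0, 0, -0.01], [0, 0, 0], -1],
    [[0, 0, -0.01], [0, 0, 0], -1],
    [[0, 0, -0.008], [0, 0, 0], -1],
    [[0, 0, -0.005], [0, 0, 0], -1],
    [[0, 0, -0.002], [0, 0, 0], -1],
    [[0, 0, 0], [0, 0, 0], -1],
    [[0, 0, 0], [0, 0, 0], -1]
  ]
}}

```text
t: 6.97
ee_pos: [585.6, 155.0, 26.5]
orientation: [-2.157, -2.284, 0.0]
ft_force: [-0.6, -0.5, -4.5]
width: 33.9
grasp_force: 30.0
```

Emit:
{"name": "servo_tool", "arguments": {
  "steps": [
    [[0, 0, -0.001], [0, 0, 0], -1],
    [[0, 0, -0.001], [0, 0, 0], -1],
    [[0, 0, -0.0005], [0, 0, 0], -1],
    [[0, 0, -0.0005], [0, 0, 0], -1],
    [[0, 0, 0], [0, 0, 0], -1],
    [[0, 0, 0], [0, 0, 0], -1],
    [[0, 0, 0], [0, 0, 0], -1],
    [[0, 0, 0], [0, 0, 0], -1]
  ]
}}

```text
t: 7.63
ee_pos: [585.5, 155.0, 23.7]
orientation: [2.156, 2.285, 0.0]
ft_force: [0.7, 0.1, -4.2]
width: 33.9
grasp_force: 30.0
```

Emit:
{"name": "servo_tool", "arguments": {
  "steps": [
    [[0, 0, -0.0003], [0, 0, 0], -1],
    [[0, 0, -0.0003], [0, 0, 0], -1],
    [[0, 0, 0], [0, 0, 0], -1],
    [[0, 0, 0], [0, 0, 0], -1],
    [[0, 0, 0], [0, 0, 0], -1],
    [[0, 0, 0], [0, 0, 0], -1],
    [[0, 0, 0], [0, 0, 0], -1],
    [[0, 0, 0], [0, 0, 0], -1]
  ]
}}

```text
t: 8.3
ee_pos: [585.5, 155.0, 23.1]
orientation: [2.156, 2.284, 0.0]
ft_force: [-0.2, 0.3, -5.0]
width: 33.6
grasp_force: 30.0
```

Emit:
{"name": "servo_tool", "arguments": {
  "steps": [
    [[0.0001, -0.0025, 0], [0, 0, 0], -1],
    [[0.0001, -0.0025, 0], [0, 0, 0], -1],
    [[0.0002, -0.0025, 0], [0, 0, 0], -1],
    [[0.0001, -0.0025, 0], [0, 0, 0], -1],
    [[0.0002, -0.0025, 0], [0, 0, 0], -1],
    [[0.0001, -0.0025, 0], [0, 0, 0], -1],
    [[0.0002, -0.0025, 0], [0, 0, 0], -1],
    [[0.0001, -0.0025, 0], [0, 0, 0], -1]
  ]
}}

```text
t: 8.97
ee_pos: [586.5, 134.8, 23.1]
orientation: [-2.156, -2.284, 0.0]
ft_force: [-0.2, 1.5, -3.9]
width: 33.7
grasp_force: 30.0
```

Emit:
{"name": "servo_tool", "arguments": {
  "steps": [
    [[0, 0, 0], [0, 0, 0], -1],
    [[0, 0, 0], [0, 0, 0], -1],
    [[0, 0, 0], [0, 0, 0], -1],
    [[0, 0, 0], [0, 0, 0], -1],
    [[0, 0, 0], [0, 0, 0], -1],
    [[0, 0, 0], [0, 0, 0], -1],
    [[0, 0, 0], [0, 0, 0], -1],
    [[0, 0, 0], [0, 0, 0], -1]
  ]
}}

```text
t: 9.63
ee_pos: [586.5, 135.1, 23.1]
orientation: [-2.156, -2.285, 0.0]
ft_force: [-1.1, 1.9, -3.5]
width: 33.8
grasp_force: 30.0
```

```bash
python3 meas.py wrist4
```

```text
[586.54117187 135.07920524  23.06374831] yaw 3.3019229168827686
case [587.1 154.1] [53.6 74.9] 2.86 z-foot 46.0 ymax 190.9
 z slope/mm along y -0.001861876933913762
case [590.8  85.4] [34.1 29.7] 3.05 z-foot 46.0 ymax 99.5
 z slope/mm along y 0.020473412377334136
key [586.5 164.9] [22.  24.2] 1.73 z-foot 55.1 ymax 176.5
key [569.4 137.3] [10.  24.5] 32.13 z-foot 55.5 ymax 146.3
key [606.4 139.6] [23.5  9.8] 64.01 z-foot 55.5 ymax 148.9
hook [587.4 208.3] [79.8 36.9] 3.24 z-foot 13.4 ymax 226.4
```

The hook is caught on the lip: spring force about 1.7 N, hook front at y≈226.5, blade out about 12 mm. Backing away the rest.

Emit:
{"name": "servo_tool", "arguments": {
  "steps": [
    [[0.0003, -0.005, 0], [0, 0, 0], -1],
    [[0.0004, -0.008, 0], [0, 0, 0], -1],
    [[0.0005, -0.008, 0], [0, 0, 0], -1],
    [[0.0005, -0.008, 0], [0, 0, 0], -1],
    [[0.0004, -0.008, 0], [0, 0, 0], -1],
    [[0.0005, -0.008, 0], [0, 0, 0], -1],
    [[0.0003, -0.006, 0], [0, 0, 0], -1],
    [[0.0002, -0.004, 0], [0, 0, 0], -1]
  ]
}}

```text
t: 10.35
ee_pos: [589.7, 78.9, 23.1]
orientation: [-2.157, -2.284, 0.0]
ft_force: [-0.7, 1.9, -3.8]
width: 33.9
grasp_force: 30.0
```

Emit:
{"name": "servo_tool", "arguments": {
  "steps": [
    [[0, -0.001, 0], [0, 0, 0], -1],
    [[0, 0, 0], [0, 0, 0], -1],
    [[0, 0, 0], [0, 0, 0], -1],
    [[0, 0, 0], [0, 0, 0], -1],
    [[0, 0, 0], [0, 0, 0], -1],
    [[0, 0, 0], [0, 0, 0], -1],
    [[0, 0, 0], [0, 0, 0], -1],
    [[0, 0, 0], [0, 0, 0], -1]
  ]
}}

```text
t: 11.02
ee_pos: [589.7, 79.2, 23.1]
orientation: [2.156, 2.285, 0.0]
ft_force: [0.2, 0.6, -4.1]
width: 34.0
grasp_force: 30.0
```

```bash
python3 meas.py wrist5; python3 - <<'E'
from h import *
z=np.load("pics/wrist5.npz");P=z["P"]
X,Y,Z=P[...,0],P[...,1],P[...,2]
m=(Z>22)&(Z<32)&(abs(X-664)<20)&(abs(Y-138)<20);q=P[m];print("block",cv2.minAreaRect(q[:,:2].astype(np.float32)),len(q))
m=(Z>14)&(Z<22)&(abs(Y-138)<8)&(X>634)&(X<652);q=P[m];print("pin",[(a,np.round(q[abs(q[:,0]-a)<1.5,1].mean(),1)) for a in range(639,652,3)])
cv2.imwrite("pics/c5.png",cv2.resize(z["c"][60:280,200:500],None,fx=2.6,fy=2.6,interpolation=cv2.INTER_CUBIC))
E
```

```text
[589.69581268  79.17123678  23.08053527] yaw 3.310342745506449
case [590.1  98.2] [53.7 74.9] 3.13 z-foot 46.0 ymax 135.1
 z slope/mm along y -0.0019179020546136402
case [594.1  29.7] [34.2 30. ] 2.65 z-foot 46.0 ymax 43.5
 z slope/mm along y 0.018058183154864543
key [589.5 108.8] [22. 24.] 2.9 z-foot 55.1 ymax 120.7
key [572.4  82. ] [ 9.9 23.2] 34.14 z-foot 55.4 ymax 90.3
key [609.5  83.6] [24.2  9.7] 65.27 z-foot 55.3 ymax 93.1
hook [586.  170.6] [30.8 73.8] 3.24 z-foot 13.5 ymax 206.7
block ((663.5198974609375, 138.4332275390625), (22.437639236450195, 19.70563316345215), 3.4477767944335938) 1408
pin [(639, np.float64(137.1)), (642, np.float64(137.3)), (645, np.float64(137.6)), (648, np.float64(137.6)), (651, np.float64(137.7))]
```

View pics/c5.png

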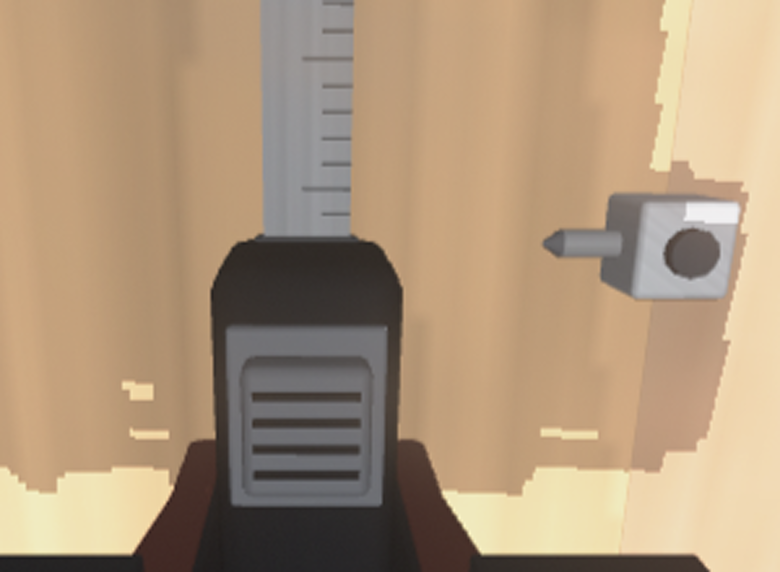

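The picture shows the case front at crop (305,240) and the pin tip at (545,243). The nose is about 1.5 mm ahead of the pin. I'll back off 1.5 mm, then lower by feel.

Emit:
{"name": "servo_tool", "arguments": {
  "steps": [
    [[0, -0.0008, 0], [0, 0, 0], -1],
    [[0.0001, -0.0007, 0], [0, 0, 0], -1],
    [[0, 0, -0.0002], [0, 0, 0], -1],
    [[0, 0, -0.0002], [0, 0, 0], -1],
    [[0, 0, -0.0002], [0, 0, 0], -1],
    [[0, 0, 0], [0, 0, 0], -1],
    [[0, 0, 0], [0, 0, 0], -1],
    [[0, 0, 0], [0, 0, 0], -1]
  ]
}}

```text
t: 11.73
ee_pos: [589.8, 77.5, 22.7]
orientation: [2.156, 2.284, 0.0]
ft_force: [-1.5, 0.7, 0.7]
width: 34.0
grasp_force: 30.0
```

Touched (load moved off the wrist). Release.

Emit:
{"name": "servo_tool", "arguments": {
  "steps": [
    [[0, 0, 0], [0, 0, 0], -1],
    [[0, 0, 0], [0, 0, 0], 0.3],
    [[0, 0, 0], [0, 0, 0], 0.3],
    [[0, 0, 0], [0, 0, 0], 0.3],
    [[0, 0, 0], [0, 0, 0], 0.3],
    [[0, 0, 0], [0, 0, 0], 0.3],
    [[0, 0, 0], [0, 0, 0], 0.3],
    [[0, 0, 0], [0, 0, 0], 0.3]
  ]
}}

```text
t: 12.4
ee_pos: [589.8, 77.5, 22.5]
orientation: [2.156, 2.284, 0.0]
ft_force: [-0.8, -0.4, 0.7]
width: 57.2
grasp_force: 0.0
```

Emit:
{"name": "servo_tool", "arguments": {
  "steps": [
    [[0, 0, 0.005], [0, 0, 0], 0.3],
    [[0, 0, 0.015], [0, 0, 0], 0.3],
    [[0, 0, 0.025], [0, 0, 0], 0.3],
    [[0, 0, 0.02], [0, 0, 0], 0.3],
    [[0, 0, 0.005], [0, 0, 0], 0.3],
    [[0, 0, 0], [0, 0, 0], -1],
    [[0, 0, 0], [0, 0, 0], -1],
    [[0, 0, 0], [0, 0, 0], -1]
  ]
}}

```text
t: 13.07
ee_pos: [588.9, 77.4, 91.4]
orientation: [-2.156, -2.284, 0.002]
ft_force: [0.2, 0.6, -0.5]
width: 40.6
grasp_force: 0.0
```

```bash
sed -i 's/foot=e\[2\]-14.6/foot=float(sys.argv[2]) if len(sys.argv)>2 else e[2]-14.6/; s/abs(Y-e\[1\])<150/(abs(Y-110)<130)/' meas.py; python3 meas.py wrist6 8
```

```text
[588.86155633  77.42246251  91.19562025] yaw 3.2988466793726583
case [591.7  71.4] [ 34.1 124.6] 3.21 z-foot 46.1 ymax 132.7
 z slope/mm along y 0.0011675951664307817
key [589.7 107.1] [21.4 23.5] 3.73 z-foot 55.3 ymax 118.8
hook [591.3 179.8] [79.5 92.4] 3.3 z-foot 13.5 ymax 225.5
```

The rule stayed put and its nose is level with the pin to about 0.1 mm. The key's centre is (589.7,107.1) and its top is at z=63.3. Now the key.

Emit:
{"name": "servo_tool", "arguments": {
  "steps": [
    [[0.0003, 0.005, 0], [0, 0, 0], -1],
    [[0, 0.0085, 0], [0, 0, 0], -1],
    [[0, 0.0085, 0], [0, 0, 0], -1],
    [[0, 0.0075, 0], [0, 0, 0], -1],
    [[0, 0, 0], [0, 0, 0], -1],
    [[0, 0, -0.008], [0, 0, 0], -1],
    [[0, 0, -0.008], [0, 0, 0], -1],
    [[0, 0, -0.005], [0, 0, 0], -1]
  ]
}}

```text
t: 13.78
ee_pos: [589.4, 106.8, 70.1]
orientation: [-2.156, -2.284, 0.002]
ft_force: [0.4, -0.4, 0.4]
width: 0.4
grasp_force: 0.0
```

Emit:
{"name": "servo_tool", "arguments": {
  "steps": [
    [[0, 0, 0], [0, 0, 0], -1],
    [[0, 0, -0.001], [0, 0, 0], -1],
    [[0, 0, -0.001], [0, 0, 0], -1],
    [[0, 0, -0.001], [0, 0, 0], -1],
    [[0, 0, -0.001], [0, 0, 0], -1],
    [[0, 0, -0.001], [0, 0, 0], -1],
    [[0, 0, 0], [0, 0, 0], -1],
    [[0, 0, 0], [0, 0, 0], -1]
  ]
}}

```text
t: 14.45
ee_pos: [590.1, 107.0, 66.5]
orientation: [2.156, 2.284, 0.0]
ft_force: [0.6, 1.2, -0.0]
width: 0.5
grasp_force: 0.0
```

Emit:
{"name": "servo_tool", "arguments": {
  "steps": [
    [[0, 0, -0.001], [0, 0, 0], -1],
    [[0, 0, -0.001], [0, 0, 0], -1],
    [[0, 0, -0.001], [0, 0, 0], -1],
    [[0, 0, -0.001], [0, 0, 0], -1],
    [[0, 0, -0.001], [0, 0, 0], -1],
    [[0, 0, 0], [0, 0, 0], -1],
    [[0, 0, 0], [0, 0, 0], -1],
    [[0, 0, 0], [0, 0, 0], -1]
  ]
}}

```text
t: 15.12
ee_pos: [590.2, 107.1, 61.6]
orientation: [2.157, 2.284, 0.0]
ft_force: [-0.5, 1.3, 4.5]
width: 0.4
grasp_force: 2.1
```

Emit:
{"name": "servo_tool", "arguments": {
  "steps": [
    [[0, 0, -0.0007], [0, 0, 0], -1],
    [[0, 0, 0], [0, 0, 0], -1],
    [[0, 0, -0.0007], [0, 0, 0], -1],
    [[0, 0, 0], [0, 0, 0], -1],
    [[0, 0, 0], [0, 0, 0], -1],
    [[0, 0, 0], [0, 0, 0], -1],
    [[0, 0, 0], [0, 0, 0], -1],
    [[0, 0, 0], [0, 0, 0], -1]
  ]
}}

```text
t: 15.78
ee_pos: [590.1, 107.1, 60.1]
orientation: [2.156, 2.285, 0.0]
ft_force: [-1.0, 1.9, 4.7]
width: 0.5
grasp_force: 2.1
```

Emit:
{"name": "servo_tool", "arguments": {
  "steps": [
    [[0, 0, -0.0005], [0, 0, 0], -1],
    [[0, 0, 0], [0, 0, 0], -1],
    [[0, 0, -0.0005], [0, 0, 0], -1],
    [[0, 0, 0], [0, 0, 0], -1],
    [[0, 0, 0], [0, 0, 0], -1],
    [[0, 0, 0], [0, 0, 0], -1],
    [[0, 0, 0], [0, 0, 0], -1],
    [[0, 0, 0], [0, 0, 0], -1]
  ]
}}

```text
t: 16.45
ee_pos: [590.3, 107.1, 59.4]
orientation: [2.156, 2.284, 0.0]
ft_force: [-1.3, 1.1, 7.3]
width: -0.1
grasp_force: 3.4
```

Emit:
{"name": "servo_tool", "arguments": {
  "steps": [
    [[0, 0, -0.0003], [0, 0, 0], -1],
    [[0, 0, 0], [0, 0, 0], -1],
    [[0, 0, -0.0002], [0, 0, 0], -1],
    [[0, 0, 0], [0, 0, 0], -1],
    [[0, 0, 0], [0, 0, 0], -1],
    [[0, 0, 0], [0, 0, 0], -1],
    [[0, 0, 0], [0, 0, 0], -1],
    [[0, 0, 0], [0, 0, 0], -1]
  ]
}}

```text
t: 17.12
ee_pos: [590.3, 107.1, 59.2]
orientation: [2.156, 2.284, 0.001]
ft_force: [-2.0, 1.6, 9.6]
width: 0.7
grasp_force: 4.9
```

Emit:
{"name": "servo_tool", "arguments": {
  "steps": [
    [[0, 0, -0.0004], [0, 0, 0], -1],
    [[0, 0, 0], [0, 0, 0], -1],
    [[0, 0, -0.0004], [0, 0, 0], -1],
    [[0, 0, 0], [0, 0, 0], -1],
    [[0, 0, -0.0004], [0, 0, 0], -1],
    [[0, 0, 0], [0, 0, 0], -1],
    [[0, 0, 0], [0, 0, 0], -1],
    [[0, 0, 0], [0, 0, 0], -1]
  ]
}}

```text
t: 17.78
ee_pos: [590.5, 107.1, 58.7]
orientation: [2.156, 2.284, 0.001]
ft_force: [-4.4, 0.5, 16.2]
width: 0.6
grasp_force: 8.0
```

A firm stop at 16 N and about 4.6 mm of travel. Lift straight off and check.

Emit:
{"name": "servo_tool", "arguments": {
  "steps": [
    [[0, 0, 0.002], [0, 0, 0], -1],
    [[0, 0, 0.01], [0, 0, 0], -1],
    [[0, 0, 0.025], [0, 0, 0], -1],
    [[0, -0.01, 0.035], [0, 0, 0], -1],
    [[0, -0.02, 0.03], [0, 0, 0], -1],
    [[0, 0, 0.01], [0, 0, 0], -1],
    [[0, 0, 0], [0, 0, 0], -1],
    [[0, 0, 0], [0, 0, 0], -1]
  ]
}}

```text
t: 18.45
ee_pos: [589.8, 77.1, 169.2]
orientation: [2.157, 2.284, 0.0]
ft_force: [-0.7, 0.0, -0.2]
width: 0.8
grasp_force: 0.0
```

```bash
sed -i 's/("key",50,60)/("key",48.2,60)/' meas.py; python3 meas.py wrist7 8; python3 - <<'E'
from h import *
z=np.load("pics/wrist7.npz");P=z["P"];X,Y,Z=P[...,0],P[...,1],P[...,2]
m=(abs(X-589.7)<8)&(abs(Y-107)<9);print("key z",np.median(Z[m]),np.percentile(Z[m],[10,90]))
m=(abs(X-592.5)<8)&(abs(Y-60)<15);print("top z",np.median(Z[m]))
m=(Z>17.5)&(Z<25)&(abs(X-584)<9)&(Y>200)&(Y<240);print("hook end y",np.percentile(Y[m],[98,100]), np.median(Z[m]))
E
```

```text
[589.13950652  77.2482021  168.12144723] yaw 3.2947227614116894
case [591.1  82.7] [ 34.  101.9] 3.04 z-foot 46.1 ymax 132.8
 z slope/mm along y 0.00116088399365009
key [589.7 106.7] [27.1 33.7] 3.8 z-foot 50.5 ymax 122.5
hook [591.2 180.3] [79.7 93.4] 3.19 z-foot 13.5 ymax 226.0
key z 272.68689290123456 [258.16268419 283.58411107]
top z 54.31001002140789
hook end y [226.25816723 226.95863179] 21.737794363831938
```

The key top went from 55.3 to 50.5 mm above the foot, so it is fully down. The nose hasn't moved and the hook is still behind the lip. Handing in.

```bash
python3 -c "
from workcell import close_job
print(close_job())"
```

```text
the job is handed in; nothing more can be done
None
```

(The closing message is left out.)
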